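Clear the off-cuts into the bench drawer

TASK

Sweep the three solid brass off-cuts off the front edge of the jeweller's raised bench top into the open drawer below it with your fingertips, without picking any of them up, and then push the drawer fully shut. Leave the brass ring, the steel block and the jar where they are.

Things in the scene. Friction and masses are not known exactly. Their poses are not given: they have to be found in the camera images.
- bench: Fixed wooden box. Origin: at table height, in the plane of its front face (nearest the robot), midway across the drawer. x points from its front to its back, y left, z up. Its flat dark-grey top is 80 mm above the table, 18 mm thick, x 0 (front edge, no rim) to 250 mm, y -165 to +275 mm; battens 10 mm wide and high edge the other sides. Off-cuts and ring lie in a row near the front, in any order.
- bench_pin (a point): Tip of the wooden bench pin, a fixed V-notched tongue up to 62 mm wide that sticks out 91 mm from the front edge of the bench top, level with it, to the left of the drawer (bench y = +220 mm). Not part of the job.
- drawer (a joint): The shallow wooden drawer with sheet-metal lining under the bench top, 0.085 to 0.11 m open at the start. Value: how far it is pulled out towards the robot (bench -x) in m, 0 = fully shut against its stop. It slides with about 2 N of friction and stays where it is left.
- drawer_floor (a point): Centre of the drawer's inner floor, 18 mm above the table; axes as the bench's. Inside it is 188 mm (x) by 278 mm (y), walls 34 mm high, 6 mm thick. What stands out ahead of the bench's front edge is open to above; the rest is under the top, with 44 mm of height inside.
- drawer_front (a point): Middle of the upper edge of the drawer front's outer face, which looks to bench -x; 60 mm above the table. The panel is 312 mm wide, 14 mm thick, and reaches down to 8 mm. Two round knobs, 18 mm wide and 20 mm proud, sit 26 mm below this edge, 100 mm left and right of this point; between them the face is bare. Shut, this face is 14 mm ahead of the bench's front edge.
- offcut_round: Solid brass off-cut of round bar lying flat: disc 26 mm across, 10 mm high, about 45 g. Origin: centre of its underside.
- offcut_square: Solid brass off-cut of square bar lying flat: 22 x 22 mm, 10 mm high, about 41 g. Origin: centre of its underside.
- offcut_bar: Solid brass off-cut of flat bar: 34 mm (x) x 14 mm (y), 10 mm high, about 40 g. Origin: centre of its underside.
- ring: Finished brass ring lying flat on the top in the row with the off-cuts: 28 mm across, 20 mm hole, 8 mm high, 20 g. To be left in place. Origin: centre of its underside.
- block: Square steel bench block, 60 x 60 x 20 mm high, on the left part of the top. To be left in place. Origin: centre of its underside.
- jar: Small amber glass jar with a black lid, 40 mm across, 36 mm high, at the back of the top. To be left in place. Origin: centre of its underside.
Mind the look-alikes: they are no part of the job. Leave any turquoise look-alike of the offcut_bar alone. Leave any white look-alike of the offcut_round alone.

How it is judged:
By the outcome, as a careful person would: the job done as asked, in the order asked, and still so for the second after the job is handed in, with the robot touching nothing.
It also fails if it takes over 58 s, if anything falls off the work surface, if the arm or the gripper's body presses on something with over 40 N, if the wrist force passes 120 N, or if a joint passes its speed limit or range.

ROBOT

A 6-joint arm with a two-finger parallel gripper is mounted at the origin on the work surface. World frame = base frame: x ahead of the robot, y to its left, z up, the work surface at z = 0. Lengths are in m, angles in degrees, forces in N, time in s.
With the tool pointing down it reaches from about 0.4 to 0.825 m from the base axis. Payload 7 kg.
Tool frame: the origin (TCP) lies on the centre line of the jaws, within the pads' length; the fingertips stand 17 mm ahead of it and the grasp point (between the pads) lies 2 mm behind it; z points along the fingers, y is the direction in which the jaws open and shut (so a half turn about z gives the same grasp; the last joint's range is limited). The gripper opens to 88 mm and grips with 3 to 60 N. Pads are 19 mm wide; open, the fingers measure 130 mm over their backs; the gripper's body (78 mm by 193 mm) begins 47 mm behind the grasp point.
Start: joints at [90.476, 20.546, 0.682, 0, -70.136, -16.507], TCP at [0.186, 0.649, 0.244] pointing down, gripper open.
Joint ranges: [-176.03, 176.03], [-82.01, 121.73], [-58.28, 71.71], [-173.87, 95.51], [-174.79, -0.11], [-173.66, 173.66]. Speed limits (degrees/s): [136.94, 136.94, 172.46, 180, 180, 180].

INTERFACE

Orientations are given as [roll, pitch, yaw] about the fixed x, y, z axes, in that order (R = Rz(yaw) Ry(pitch) Rx(roll)).
In Python, from plant import telemetry, vision, close_job, recognise, silhouettes, place_of gives the robot as it stands.
- The arm moves only by the shell command python3 -m handwheel 'ROWS'. ROWS is JSON, a list that holds one entry, the list of rows, each a list of 5 numbers: the shift along the tool's x, y, z in m, then the turn about the tool's z in rad, then the closure, from 0 (fully open) to 1 (shut). In form: [[[tx, ty, tz, yaw, gripper], ...]]. A call has 1 to 20 rows; each row shifts and turns the commanded pose from where the row before left it, along the tool's axes as they then stand; what a row does not reach is not made up. A row lasts 1/12 s, in which the tool goes at most 41.7 mm and 7.16 degrees, less where a joint would pass 70% of its speed; a pose out of reach is approached as far as the arm can. A call with a gripper value outside its range is refused whole. The fingers move at their own pace and stop on an object; the grip force is fixed at half the most. Time passes only in rows, so rows that do not move let the fingers close. It gives the time, the measured TCP pose, the force and the opening at its end, in the units of the state.
- telemetry.get_obs(): the state, without advancing time (a new reading comes with each control period).
- vision.snapshot(name): name is "scene" or "side" or "wrist"; returns a dict with "color" (420x560x3 uint8, red, green, blue), "mtx" (3x3 intrinsics, pixels), "dist" ([k1, k2, p1, p2, k3] as OpenCV has them; the pictures are not rectified), "cam_to_world" (4x4, takes a point from camera to world coordinates); the wrist camera has in their place "tool_from_camera" (4x4, takes a point from camera to tool coordinates, whose origin is the TCP and whose axes are the flange's). Camera axes: x right, y down, z forward; pixel columns grow to the right and rows downward; lengths in m; the calibration is good to about 2 mm. A picture is of the moment at which its call begins: read the wrist's pose just before it. There is no depth.
- close_job(): hands the job in, once; it reports no verdict.
Trained networks look in a picture, given as the dict that the camera call returned (one of the last four; its "shot" number tells which), for a name from the list of things; names that differ only in an ending like _2 or _b are one class to them, and where a whole thing is asked for, a point or a joint stands for the part that bears it (a point fixed in the world has none). Each returns a list of dicts, best first, with "conf" (0 to 1); they miss things now and then, are a little off and sometimes report something else, mostly with a low value. They report only what shows in the picture. A call takes as long as a camera call. They do not tell look-alikes from the thing itself.
- recognise(name, picture): "xy" ([column, row] in pixels, amid what is visible of it).
- silhouettes(name, picture): "region" (420x560 bool, what is visible of it) and "xy" ([column, row] in pixels, amid what is visible of it).
- place_of(name, picture): "xy" ([column, row] in pixels: a listed point, or the origin of a listed thing).
The state is a dict: "clock": time; "joint_pos": joint angles; "qvel": joint speeds; "tau": joint torques, N m; "tool_pos": TCP position; "orientation": TCP orientation; "force": force on the tool from outside, world axes, zero at the start; "moment": the same for the moment, N m; "opening": finger opening in m.
Only numpy, scipy, OpenCV 4.12 (cv2) and the standard library are available. Lean on these libraries where they do the work, as an engineer would, in place of code of your own. Each camera call takes 0.05 s, during which the arm holds its last target.

## Working session

There is one attempt and no reset: what is moved stays moved. The work goes in short steps, Python scripts to look and compute and a shell command to move; the robot and the scene stay as the last step left them, time stands still between calls to the robot, and variables do not carry over. Pictures are saved under pics/ and viewed, and the job is handed in when it is done.

```bash
ls; mkdir -p pics; cat > h.py <<'E'
import numpy as np, cv2, json
from plant import telemetry, vision, close_job, recognise, silhouettes, place_of
from scipy.spatial.transform import Rotation as R
def pose():
    o=telemetry.get_obs(); T=np.eye(4); T[:3,:3]=R.from_euler('xyz',o['orientation'],degrees=True).as_matrix(); T[:3,3]=o['tool_pos']; return T,o
def snap(n,save=None):
    T,o=pose(); s=vision.snapshot(n)
    s['C']=s['cam_to_world'] if 'cam_to_world' in s else T@np.array(s['tool_from_camera'])
    if save: cv2.imwrite('pics/'+save,s['color'][:,:,::-1])
    return s
def ray(s,xy):
    p=cv2.undistortPoints(np.array([[xy]],float),np.array(s['mtx']),np.array(s['dist']))[0,0]
    C=np.array(s['C']); return C[:3,3],C[:3,:3]@np.array([p[0],p[1],1.])
def atz(s,xy,z):
    o,d=ray(s,xy); return o+d*(z-o[2])/d[2]
def proj(s,P):
    C=np.linalg.inv(np.array(s['C'])); P=np.atleast_2d(P)@C[:3,:3].T+C[:3,3]
    return cv2.projectPoints(P,np.zeros(3),np.zeros(3),np.array(s['mtx']),np.array(s['dist']))[0][:,0]
E
python3 - <<'E'
from h import *
print(telemetry.get_obs())
for n in ['scene','side','wrist']:
    s=snap(n,n+'0.png'); print(n,np.round(s['C'],3).tolist())
    for k in ['bench','bench_pin','drawer_floor','drawer_front','offcut_round','offcut_square','offcut_bar','ring','block','jar']:
        print(k,[(np.round(r['xy']).tolist(),round(r['conf'],2)) for r in place_of(k,s)[:4]])
E
```

```text
pics
{'clock': 0.0, 'joint_pos': array([ 9.04759563e+01,  2.05917883e+01,  6.35348704e-01, -2.01022607e-02,
       -7.01369784e+01, -1.65089004e+01]), 'qvel': array([ 0.02037116, -0.03441005,  0.00889545, -0.00411115,  0.01672335,
       -0.02533984]), 'tau': array([-6.83139187e-04, -5.82720852e+01,  2.93073517e+01,  6.99724406e+00,
        7.07796498e-03, -1.50551791e-04]), 'tool_pos': array([0.18630185, 0.64830749, 0.24263071]), 'orientation': array([ 1.79905063e+02, -8.43015372e-03, -1.60397827e+01]), 'force': array([-0.20841237, -1.06508336, -0.47087898]), 'moment': array([ 0.03920289, -0.01384067, -0.01200075]), 'opening': 0.08764572623447682}
scene [[0.486, 0.713, -0.505, 1.011], [0.874, -0.39, 0.291, -0.16], [0.011, -0.583, -0.812, 0.723], [0.0, 0.0, 0.0, 1.0]]
bench [([261.0, 220.0], 0.65)]
bench_pin [([346.0, 134.0], 0.68), ([261.0, 220.0], 0.61)]
drawer_floor []
drawer_front [([243.0, 164.0], 0.56), ([329.0, 201.0], 0.52)]
offcut_round [([441.0, 202.0], 0.71), ([329.0, 202.0], 0.43)]
offcut_square [([256.0, 225.0], 0.48)]
offcut_bar [([210.0, 239.0], 0.77), ([150.0, 303.0],
[... 231 characters left out ...]
.0, 0.0, 1.0]]
bench [([261.0, 281.0], 0.77)]
bench_pin [([173.0, 205.0], 0.94)]
drawer_floor [([268.0, 274.0], 0.76)]
drawer_front [([208.0, 273.0], 0.81), ([270.0, 228.0], 0.6)]
offcut_round [([262.0, 180.0], 0.54)]
offcut_square [([298.0, 244.0], 0.59), ([318.0, 192.0], 0.31)]
offcut_bar [([324.0, 267.0], 0.64), ([382.0, 347.0], 0.62)]
ring [([273.0, 226.0], 0.67)]
block [([262.0, 181.0], 0.86)]
jar [([319.0, 197.0], 0.94), ([299.0, 245.0], 0.42)]
wrist [[-0.278, -0.913, -0.298, 0.267], [-0.961, 0.264, 0.086, 0.627], [0.0, 0.31, -0.951, 0.384], [0.0, 0.0, 0.0, 1.0]]
bench []
bench_pin []
drawer_floor []
drawer_front []
offcut_round []
offcut_square []
offcut_bar []
ring []
block []
jar []
```

View pics/scene0.png

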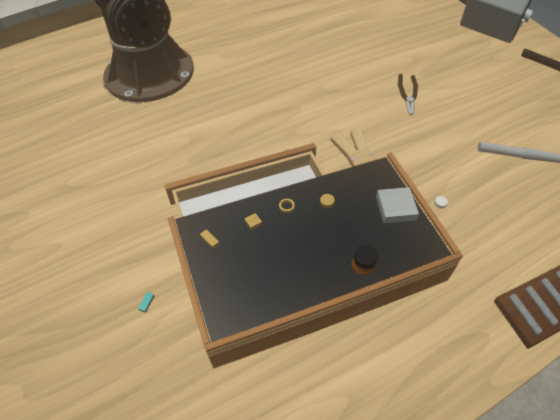

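View pics/side0.png

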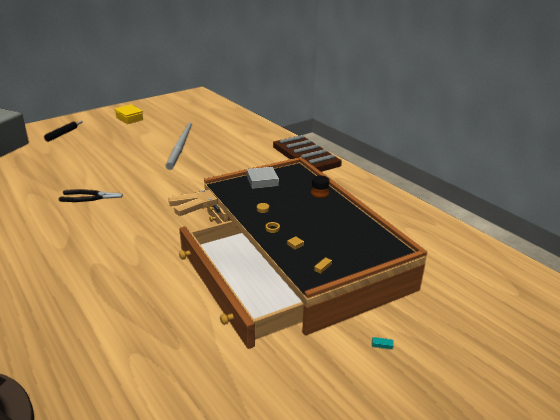

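View pics/wrist0.png

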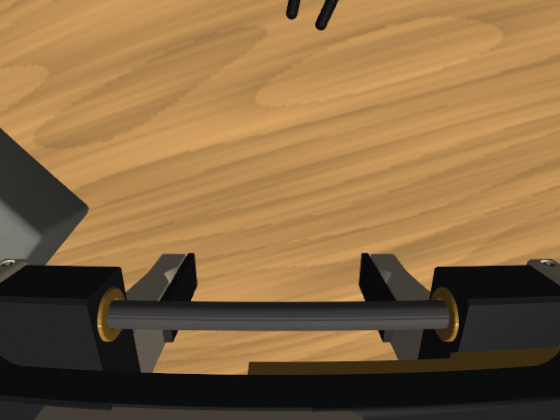

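The scene and side views show the row, from right to left: bar (scene 210,238), square (254,221), ring (287,205), disc (327,200). The block is at (397,205) and the jar at (365,258). The turquoise and white look-alikes lie on the table. I'll measure next.

```bash
python3 - <<'E'
from h import *
for n in ['scene','side']:
    s=snap(n)
    for k,z in [('offcut_round',.085),('offcut_square',.085),('offcut_bar',.085),('ring',.084),('block',.09),('jar',.098)]:
        for r in silhouettes(k,s)[:3]:
            m=r['region']; ys,xs=np.nonzero(m); c=(xs.mean(),ys.mean())
            col=s['color'][m].mean(0).round()
            print(n,k,round(r['conf'],2),m.sum(),np.round(c,1),np.round(atz(s,c,z),4),col)
    c=s['color'][:,:,::-1]
    x0,y0=(150,120) if n=='scene' else (160,140)
    cv2.imwrite(f'pics/{n}_crop.png',cv2.resize(c[y0:y0+240,x0:x0+320],None,fx=2.5,fy=2.5,interpolation=cv2.INTER_CUBIC))
E
```

```text
scene offcut_round 0.55 158 [326.5 200.5] [0.6289 0.1423 0.085 ] [160. 135.  79.]
scene offcut_round 0.47 136 [440.7 201.6] [0.7304 0.3236 0.085 ] [190. 184. 170.]
scene offcut_round 0.32 1194 [396.7 204.6] [0.697  0.2481 0.085 ] [148. 150. 147.]
scene offcut_square 0.58 168 [252.5 221.1] [0.6054 0.0067 0.085 ] [164. 138.  82.]
scene offcut_bar 0.61 176 [209.1 238.8] [ 0.6027 -0.0734  0.085 ] [168. 142.  84.]
scene offcut_bar 0.43 181 [145.8 301.7] [ 0.6611 -0.2061  0.085 ] [105. 160. 148.]
scene ring 0.53 148 [285.7 204.3] [0.6008 0.0747 0.084 ] [131. 112.  71.]
scene block 0.85 1236 [397.2 204.3] [0.6993 0.246  0.09  ] [146. 148. 144.]
scene jar 0.73 661 [364.6 260. ] [0.7671 0.1267 0.098 ] [53. 43. 36.]
side offcut_round 0.56 94 [262.3 207.7] [0.6264 0.1398 0.085 ] [156. 116.  42.]
side offcut_square 0.6 157 [295.2 242.8] [0.6039 0.0042 0.085 ] [144. 107.  40.]
side offcut_bar 0.69 157 [323. 265.] [ 0.6014 -0.0754  0.085 ] [151. 112.  41.]
side offcut_bar 0.63 233 [382.3 342.8] [ 0.5505 -0.263   0.085 ] [ 36. 127. 112.]
side ring 0.62 148 [272.  226.5] [0.6023 0.0734 0.084 ] [113.  84.  34.]
side block 0.56 578 [262.  177.4] [0.6961 0.24   0.09  ] [129. 131. 127.]
side jar 0.87 348 [319.5 186. ] [0.7641 0.1256 0.098 ] [42. 25. 14.]
side jar 0.32 127 [294.8 242.4] [ 0.592  -0.0091  0.098 ] [157. 116.  42.]
```

View pics/scene_crop.png

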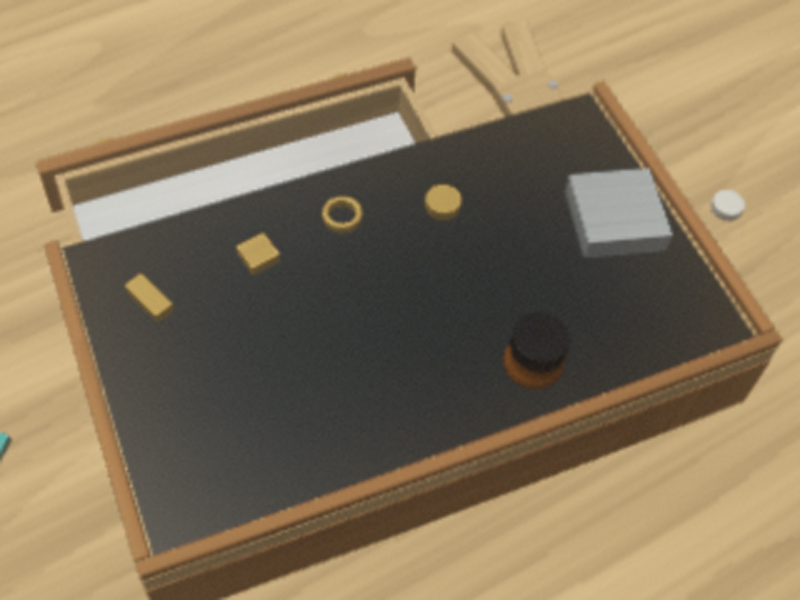

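View pics/side_crop.png

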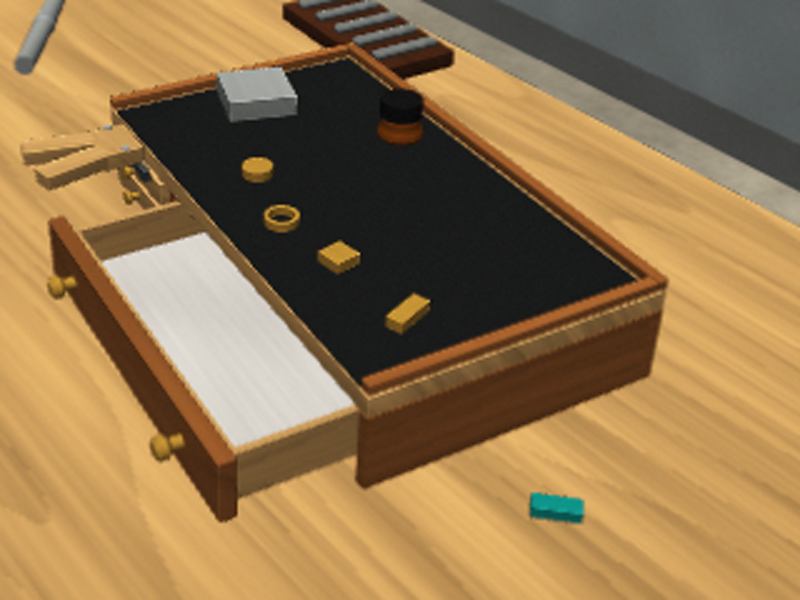

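```bash
python3 - <<'E'
from h import *
from scipy.optimize import least_squares
S={n:snap(n) for n in ['scene','side']}
off={'scene':(150,120),'side':(160,140)}
B=dict(bl=(.25,.275,.09),br=(.25,-.165,.09),fr=(0,-.165,.09),fl=(0,.275,.09))
pts=[('scene',(777,338),'bl'),('scene',(143,572),'br'),('scene',(50,243),'fr'),('scene',(602,83),'fl'),
('side',(665,283),'br'),('side',(365,380),'fr'),('side',(112,98),'fl'),('side',(350,44),'bl')]
dp=[('scene',(408,61),.156),('scene',(39,164),-.156),('side',(55,220),.156),('side',(220,460),-.156)]
px=lambda n,c:np.array(c)/2.5+off[n]
def W(p,b):
    c,s=np.cos(p[2]),np.sin(p[2]); b=np.array(b); return np.array([p[0]+c*b[0]-s*b[1],p[1]+s*b[0]+c*b[1],b[2]])
def res(p,full=False):
    r=[]
    for n,c,k in pts: r.append(proj(S[n],W(p,B[k]))[0]-px(n,c))
    for n,c,y in dp: r.append(proj(S[n],W(p,(-p[3]-.014,y,.06)))[0]-px(n,c))
    return np.array(r) if full else np.ravel(r)
f=least_squares(res,[.57,.03,.1,.1],loss='soft_l1')
print(f.x,np.degrees(f.x[2])); print(np.round(res(f.x,True),1))
p=f.x
for k,q in dict(round=(.6277,.141),square=(.6046,.0055),bar=(.602,-.0744),ring=(.6016,.074),block=(.6977,.243),jar=(.7656,.1262)).items():
    c,s=np.cos(p[2]),np.sin(p[2]); d=np.array(q)-p[:2]; print(k,np.round([c*d[0]+s*d[1],-s*d[0]+c*d[1]],4))
for n,s in S.items():
    im=cv2.resize(s['color'][:,:,::-1],None,fx=1,fy=1).copy()
    L=[[(0,-.165,.08),(0,.275,.08)],[(.25,-.165,.09),(.25,.275,.09)],[(0,-.165,.09),(.25,-.165,.09)],[(-p[3]-.014,-.156,.06),(-p[3]-.014,.156,.06)],[(-p[3],-.139,.052),(-p[3],.139,.052)]]
    for a,b in L:
        q=proj(s,[W(p,a),W(p,b)]).round().astype(int); cv2.line(im,tuple(map(int,q[0])),tuple(map(int,q[1])),(0,0,255),1)
    x0,y0=off[n]; cv2.imwrite(f'pics/{n}_fit.png',cv2.resize(im[y0:y0+240,x0:x0+320],None,fx=2.5,fy=2.5))
E
```

```text
[ 0.55081777  0.04296854 -0.1418621   0.08127825] -8.128099701302649
[[ 2.2 -0. ]
 [-2.8  0.5]
 [-3.3 -1.3]
 [ 0.3 -2.3]
 [ 0.8 -2.9]
 [ 0.2  1.2]
 [-1.9 -1.9]
 [ 0.6 -2.1]
 [ 1.6 -0.9]
 [-1.5 -0.4]
 [-1.1 -2.5]
 [ 1.1 -0.5]]
round [0.0622 0.1079]
square [ 0.0585 -0.0295]
bar [ 0.0673 -0.109 ]
ring [0.0459 0.0379]
block [0.1171 0.2188]
jar [0.2009 0.1128]
```

View pics/scene_fit.png

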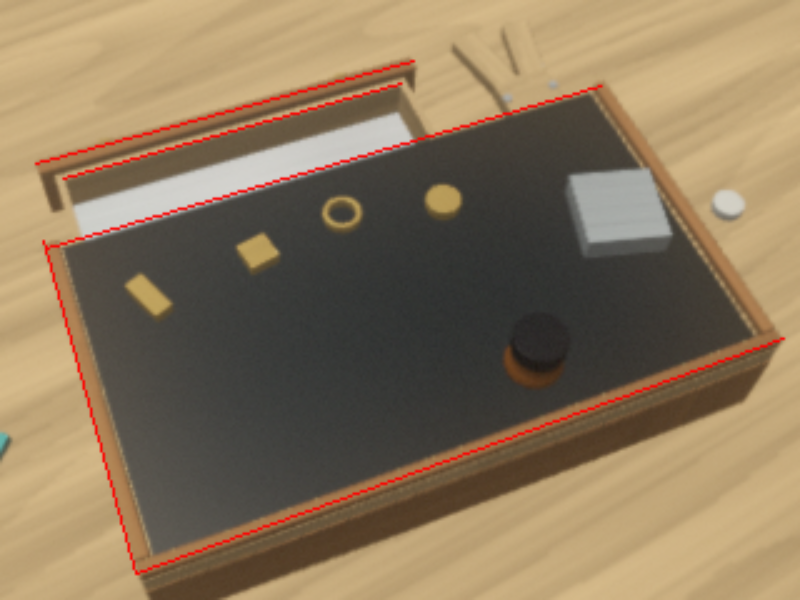

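View pics/side_fit.png

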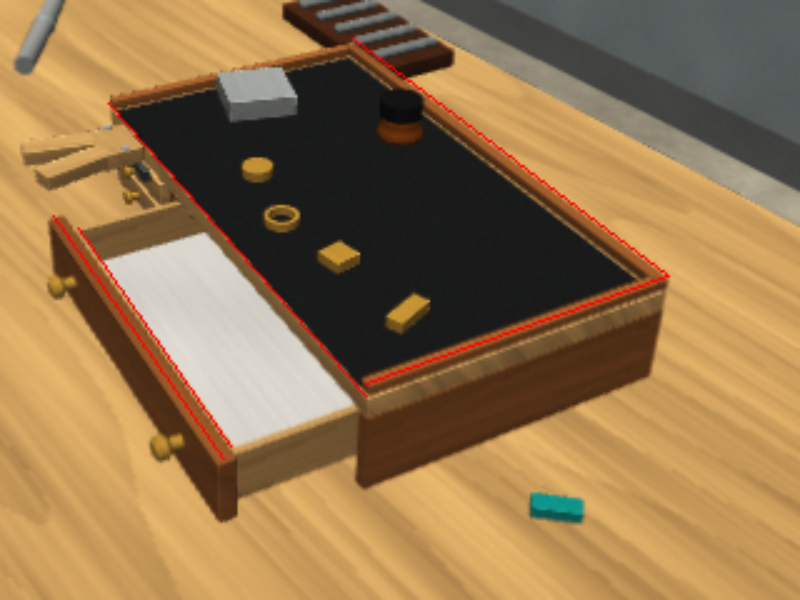

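```bash
python3 -m handwheel '[[[0.005,0.004,0,-0.046,1],[0.01,0.008,0,-0.046,1],[0.015,0.012,0,-0.046,1],[0.02,0.016,0,0,1],[0.025,0.02,0,0,1],[0.025,0.02,0,0,1],[0.025,0.02,0,0,1],[0.025,0.02,0,0,1],[0.025,0.02,0,0,1],[0.025,0.02,0,0,1],[0.025,0.02,0,0,1],[0.025,0.02,0,0,1],[0.025,0.02,0,0,1],[0.025,0.02,0,0,1],[0.025,0.02,0,0,1],[0.025,0.02,0,0,1],[0.025,0.02,0,0,1],[0.025,0.02,0,0,1],[0.02,0.01,0,0,1],[0.01,0.005,0,0,1]]]'
cat >> h.py <<'E'
BP=np.array([.55082,.04297,-.14186])
def tob(q):
    c,s=np.cos(BP[2]),np.sin(BP[2]); d=np.array(q)[:2]-BP[:2]; return np.array([c*d[0]+s*d[1],-s*d[0]+c*d[1]])
def st():
    for i in range(1):
        o=telemetry.get_obs(); print('t',round(o['clock'],2),'bench',np.round(tob(o['tool_pos']),4),'z',np.round(o['tool_pos'][2],4),'rpy',np.round(o['orientation'],2),'F',np.round(o['force'],1),'open',round(o['opening'],4))
E
python3 -c "from h import *;st();snap('scene','a.png');snap('side','b.png');snap('wrist','w1.png')"
```

```text
clock: 4.12
tool_pos: [0.5643, 0.2524, 0.2436]
orientation: [180.0, -0.0, -8.2]
force: [0.5, 0.8, -0.1]
opening: 0.0006
t 4.12 bench [-0.0163  0.2092] z 0.2436 rpy [ 1.7999e+02 -2.0000e-02 -8.2400e+00] F [ 0.5  0.8 -0.1] open 0.0006
```

```bash
python3 -m handwheel '[[[0.01,0.008,0,0,1],[0.02,0.015,0,0,1],[0.02,0.015,0.005,0,1],[0.02,0.015,0.01,0,1],[0.02,0.015,0.015,0,1],[0.02,0.015,0.015,0,1],[0.01,0.01,0.015,0,1],[0.008,0.008,0.015,0,1],[0,0,0.01,0,1],[0,0,0,0,1],[0,0,0,0,1]]]'
python3 -c "
from h import *;st();s=snap('scene');t=snap('side');snap('wrist','w2.png')
for n,s in (('sc2',s),('sd2',t)):
    x0,y0=(150,60) if n=='sc2' else (160,80)
    cv2.imwrite(f'pics/{n}.png',cv2.resize(s['color'][y0:y0+240,x0:x0+320,::-1],None,fx=2.5,fy=2.5,interpolation=cv2.INTER_CUBIC))
"
```

```text
clock: 5.18
tool_pos: [0.6743, 0.1369, 0.1582]
orientation: [180.0, 0.1, -8.1]
force: [-0.5, 0.3, 0.3]
opening: 0.0005
t 5.18 bench [0.109  0.1105] z 0.1582 rpy [ 1.7996e+02  6.0000e-02 -8.0800e+00] F [-0.5  0.3  0.3] open 0.0005
```

View pics/sc2.png

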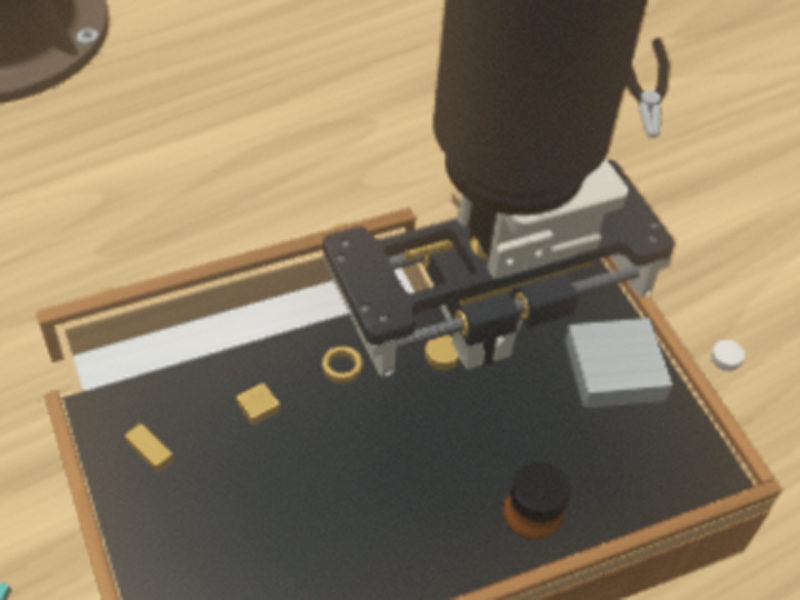

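View pics/sd2.png

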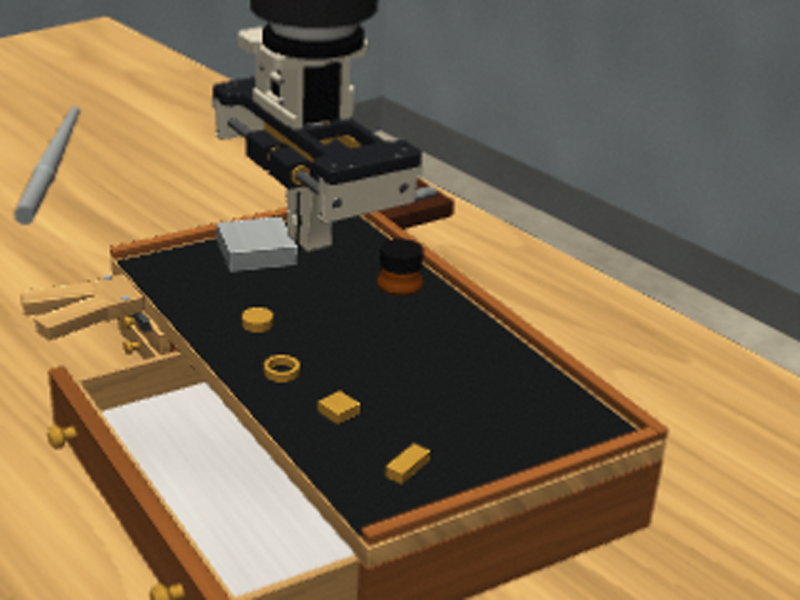

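View pics/w2.png

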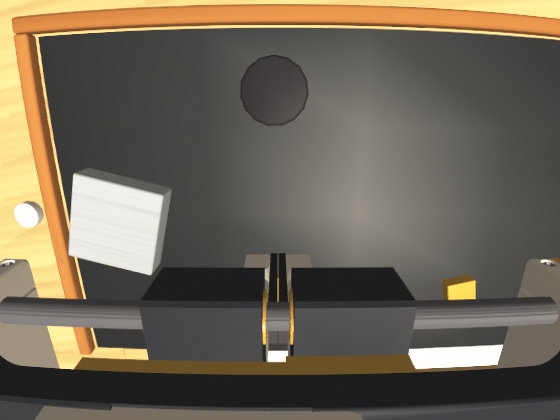

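```bash
python3 -m handwheel '[[[0,0,0.008,0,1],[0,0,0.012,0,1],[0,0,0.012,0,1],[0,0,0.012,0,1],[0,0,0.006,0,1],[0,0,0.003,0,1],[0,0,0,0,1],[0,0,0,0,1]]]'
python3 -c "
from h import *;st();s=snap('scene');st();t=snap('side');st()
for n,s in (('sc3',s),('sd3',t)):
    x0,y0=(250,80) if n=='sc3' else (200,130)
    cv2.imwrite(f'pics/{n}.png',cv2.resize(s['color'][y0:y0+160,x0:x0+200,::-1],None,fx=3.7,fy=3.7,interpolation=cv2.INTER_CUBIC))
"
```

```text
clock: 6.0
tool_pos: [0.6752, 0.1362, 0.1054]
orientation: [180.0, 0.0, -8.1]
force: [-0.5, 0.1, -0.0]
opening: 0.0006
t 6.0 bench [0.1099 0.1099] z 0.1054 rpy [179.98   0.    -8.12] F [-0.5  0.1 -0. ] open 0.0006
t 6.05 bench [0.1101 0.1101] z 0.1059 rpy [-1.7999e+02 -3.0000e-02 -8.1200e+00] F [-0.   1.1 -0.5] open 0.0002
t 6.1 bench [0.1101 0.1101] z 0.1062 rpy [-1.7998e+02 -5.0000e-02 -8.1200e+00] F [-0.1  0.5 -0. ] open 0.0002
```

View pics/sd3.png

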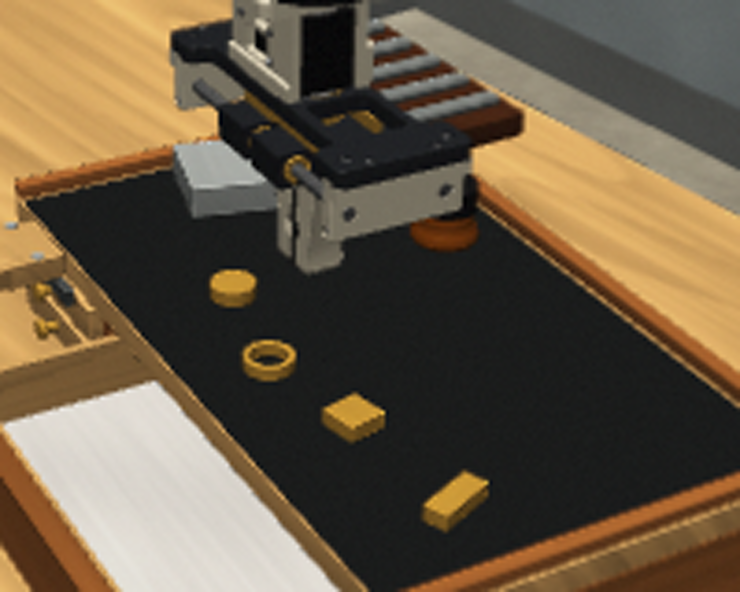

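View pics/sc3.png

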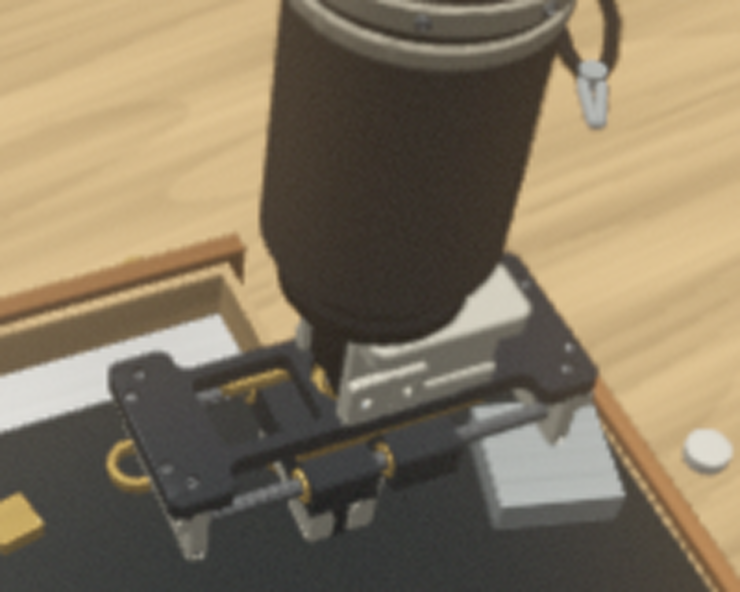

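```bash
python3 -m handwheel '[[[0,0,0.003,0,1],[0,0,0.0015,0,1],[0,0,0,0,1],[-0.004,-0.001,0,0,1],[-0.007,-0.001,0,0,1],[-0.007,0,0,0,1],[-0.007,0,0,0,1],[-0.007,0,0,0,1],[-0.007,0,0,0,1],[-0.007,0,0,0,1],[-0.007,0,0,0,1],[-0.007,0,0,0,1]]]'
python3 -c "
from h import *;st();t=snap('side');st()
x0,y0=(160,130)
cv2.imwrite(f'pics/sd4.png',cv2.resize(t['color'][y0:y0+160,x0:x0+200,::-1],None,fx=3.7,fy=3.7,interpolation=cv2.INTER_CUBIC))
"
```

```text
clock: 7.1
tool_pos: [0.6152, 0.1469, 0.1012]
orientation: [-180.0, -0.0, -8.1]
force: [-0.1, 0.8, 0.3]
opening: 0.0002
t 7.1 bench [0.049 0.112] z 0.1012 rpy [-1.7999e+02 -1.0000e-02 -8.1200e+00] F [-0.1  0.8  0.3] open 0.0002
t 7.15 bench [0.0478 0.1119] z 0.1012 rpy [-1.7999e+02  3.0000e-02 -8.1200e+00] F [-2.7  0.  -1.1] open 0.0004
```

View pics/sd4.png

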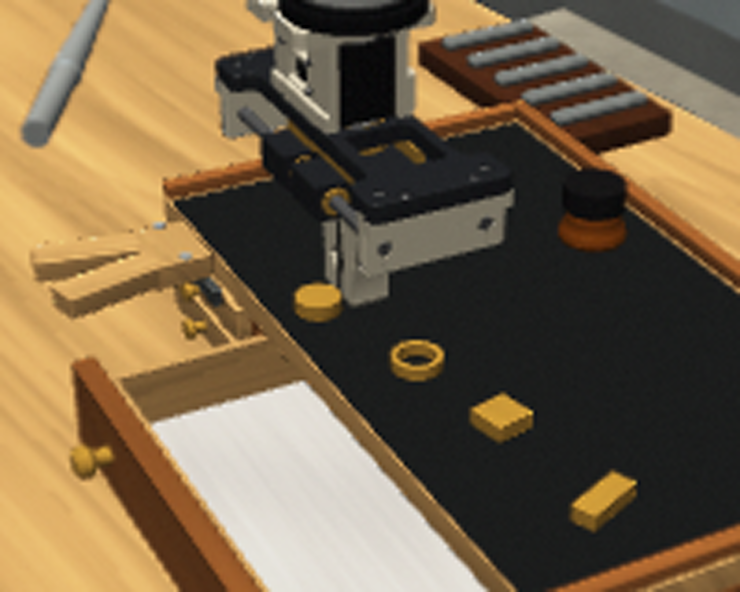

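```bash
python3 - <<'E'
from h import *
t=snap('side'); f=lambda x,y:(160+x/3.7,130+y/3.7)
print('disc',tob(atz(t,f(318,298),.085)))
for p in [(124,380),(262,340)]: print('lwall top',tob(atz(t,f(*p),.052)))
print('floor corner L front',tob(atz(t,f(155,425),.018)), 'floor L back',tob(atz(t,f(303,381),.018)))
print('front face L top', tob(atz(t,f(92,358),.06)),tob(atz(t,f(75,365),.06)))
for p in [(515,590),(350,410),(165,200),(265,312)]: print('edge',tob(atz(t,f(*p),.08)))
st()
E
```

```text
disc [0.02716652 0.11147018]
lwall top [-0.07821738  0.13188014]
lwall top [0.00344271 0.13473223]
floor corner L front [-0.06291066  0.13175052] floor L back [0.027239   0.13418399]
front face L top [-0.08970965  0.14810969] [-0.10009946  0.14573708]
edge [ 0.00129833 -0.14189065]
edge [-0.00131508  0.01491165]
edge [-0.00183401  0.2617298 ]
edge [-0.00086083  0.11882424]
t 7.2 bench [0.0486 0.112 ] z 0.1013 rpy [-1.8e+02  2.0e-02 -8.1e+00] F [-0.1  0.6 -0.5] open 0.0004
```

```bash
python3 -m handwheel '[[[-0.002,0.001,0,-0.05,1],[-0.004,0.0015,0,-0.05,1],[-0.005,0.002,0,0,1],[-0.005,0.002,0,0,1],[-0.005,0.0015,0,0,1],[-0.005,0.001,0,0,1],[-0.005,0,0,0,1],[-0.005,0,0,0,1]]]'
python3 -c "
from h import *;st();t=snap('side');st()
x0,y0=(160,130)
cv2.imwrite(f'pics/sd5.png',cv2.resize(t['color'][y0:y0+160,x0:x0+200,::-1],None,fx=3.7,fy=3.7,interpolation=cv2.INTER_CUBIC))
"
```

```text
clock: 7.87
tool_pos: [0.5787, 0.1396, 0.101]
orientation: [180.0, 0.0, -2.4]
force: [0.4, 0.1, -0.4]
opening: 0.0003
t 7.87 bench [0.014  0.0996] z 0.101 rpy [ 1.80e+02  1.00e-02 -2.43e+00] F [ 0.4  0.1 -0.4] open 0.0003
t 7.92 bench [0.0131 0.0994] z 0.101 rpy [ 1.80e+02  4.00e-02 -2.43e+00] F [-1.7  0.1 -1. ] open 0.0003
```

View pics/sd5.png

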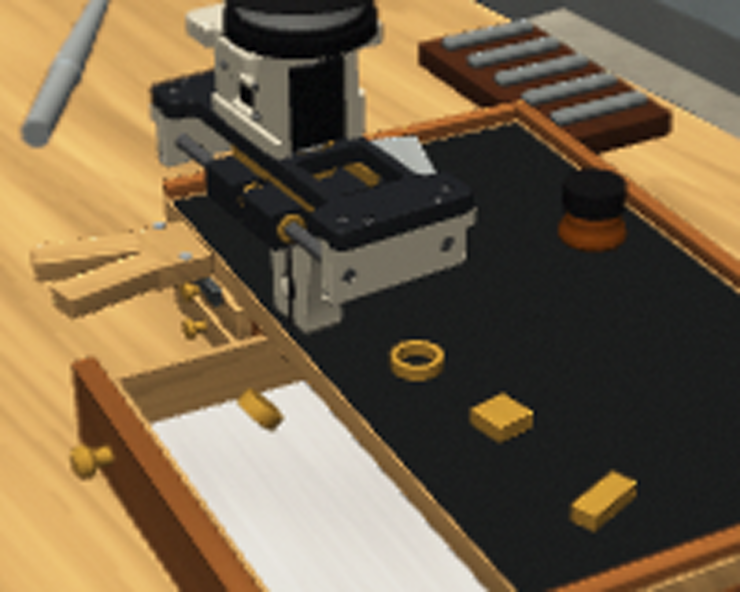

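```bash
python3 -m handwheel '[[[0.003,0,-0.01,0,1],[0,0,-0.015,0.05,1],[0,0,-0.015,0.05,1],[0.008,0.01,0,0,1],[0.012,0.018,0,0,1],[0.015,0.02,0,0,1],[0.015,0.02,0,0,1],[0.015,0.02,0,0,1],[0.012,0.02,0,0,1],[0.008,0.014,0.005,0,1],[0,0.007,0.01,0,1],[0,0,0.01,0,1],[0,0,0.006,0,1],[0,0,0,0,1],[0,0,0,0,1]]]'
python3 -c "
from h import *;st();t=snap('side');st()
x0,y0=(160,130)
cv2.imwrite(f'pics/sd6.png',cv2.resize(t['color'][y0:y0+160,x0:x0+200,::-1],None,fx=3.7,fy=3.7,interpolation=cv2.INTER_CUBIC))
"
```

```text
clock: 9.17
tool_pos: [0.6478, 0.0006, 0.1095]
orientation: [180.0, 0.1, -8.1]
force: [0.5, 0.2, -0.2]
opening: 0.0
t 9.17 bench [ 0.102  -0.0282] z 0.1095 rpy [ 1.7997e+02  6.0000e-02 -8.0500e+00] F [ 0.5  0.2 -0.2] open 0.0
t 9.22 bench [ 0.1024 -0.028 ] z 0.1101 rpy [179.99   0.    -8.04] F [ 0.1 -0.5  0.3] open 0.0003
```

View pics/sd6.png

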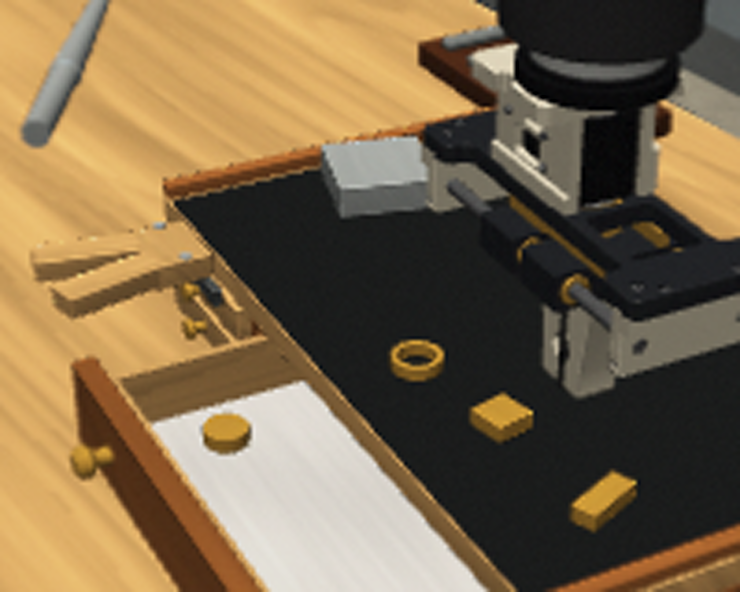

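```bash
python3 -m handwheel '[[[0,0.001,0.005,0,1],[0,0.001,0.0035,0,1],[-0.004,0,0,0,1],[-0.008,0,0,0,1],[-0.008,0,0,0,1],[-0.008,0,0,0,1],[-0.008,0,0,0,1],[-0.008,0,0,0,1],[-0.007,0,0,0,1],[-0.007,0,0,0,1],[-0.006,0,0,0,1],[-0.005,0,0,0,1],[-0.005,0,0,0,1],[-0.005,0,0,0,1],[-0.005,0,0,0,1],[-0.005,0,0,0,1],[-0.005,0,0,0,1],[0,0,0,0,1]]]'
python3 -c "
from h import *;st();t=snap('side');st()
x0,y0=(160,130)
cv2.imwrite(f'pics/sd7.png',cv2.resize(t['color'][y0:y0+160,x0:x0+200,::-1],None,fx=3.7,fy=3.7,interpolation=cv2.INTER_CUBIC))
"
```

```text
clock: 10.72
tool_pos: [0.5538, 0.0112, 0.1014]
orientation: [180.0, 0.0, -8.1]
force: [-0.8, -0.7, -0.1]
opening: 0.0006
t 10.72 bench [ 0.0074 -0.0311] z 0.1014 rpy [ 1.7999e+02  5.0000e-02 -8.1300e+00] F [-0.8 -0.7 -0.1] open 0.0006
t 10.77 bench [ 0.0081 -0.0309] z 0.1016 rpy [ 1.80e+02  1.00e-02 -8.11e+00] F [-0.  -0.6 -0.4] open 0.0003
```

View pics/sd7.png

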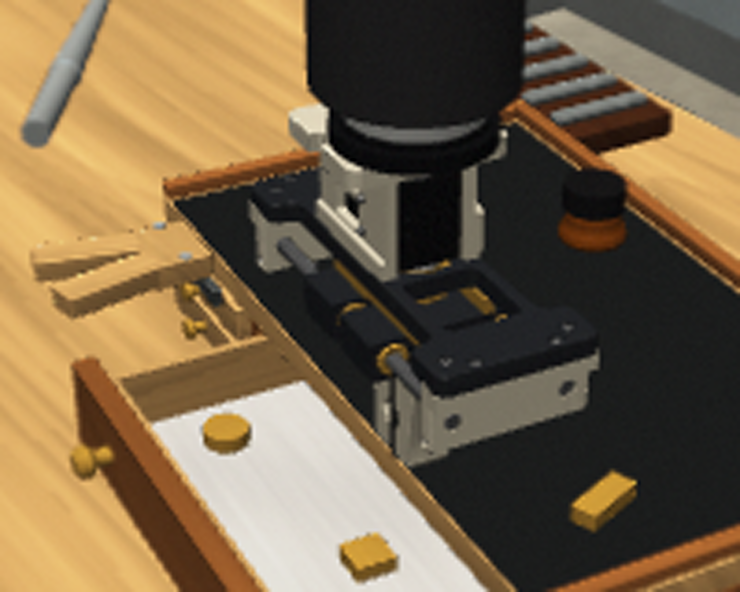

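```bash
python3 -m handwheel '[[[0.003,0,-0.01,0,1],[0.003,0,-0.015,0,1],[0.004,0,-0.01,0,1],[0.01,0.008,0,0,1],[0.015,0.012,0,0,1],[0.015,0.014,0,0,1],[0.015,0.014,0,0,1],[0.015,0.013,0,0,1],[0.013,0.01,0,0,1],[0.007,0.006,0.005,0,1],[0,0.002,0.01,0,1],[0,0,0.01,0,1],[0,0,0.006,0,1],[0,0,0,0,1],[0,0,0,0,1]]]'
python3 -c "
from h import *;st();t=snap('side');st()
x0,y0=(200,170)
print(tob(atz(t,(323,265),.085)))
cv2.imwrite(f'pics/sd8.png',cv2.resize(t['color'][y0:y0+160,x0:x0+200,::-1],None,fx=3.7,fy=3.7,interpolation=cv2.INTER_CUBIC))
"
```

```text
clock: 12.02
tool_pos: [0.642, -0.0806, 0.1049]
orientation: [180.0, 0.1, -8.1]
force: [-0.2, -0.3, 0.4]
opening: 0.0005
t 12.02 bench [ 0.1078 -0.1094] z 0.1049 rpy [ 1.7997e+02  8.0000e-02 -8.0700e+00] F [-0.2 -0.3  0.4] open 0.0005
t 12.07 bench [ 0.1083 -0.1093] z 0.1056 rpy [ 1.7999e+02  1.0000e-02 -8.0700e+00] F [-0.4 -0.3  0.4] open 0.0003
[ 0.06674581 -0.11010716]
```

View pics/sd8.png

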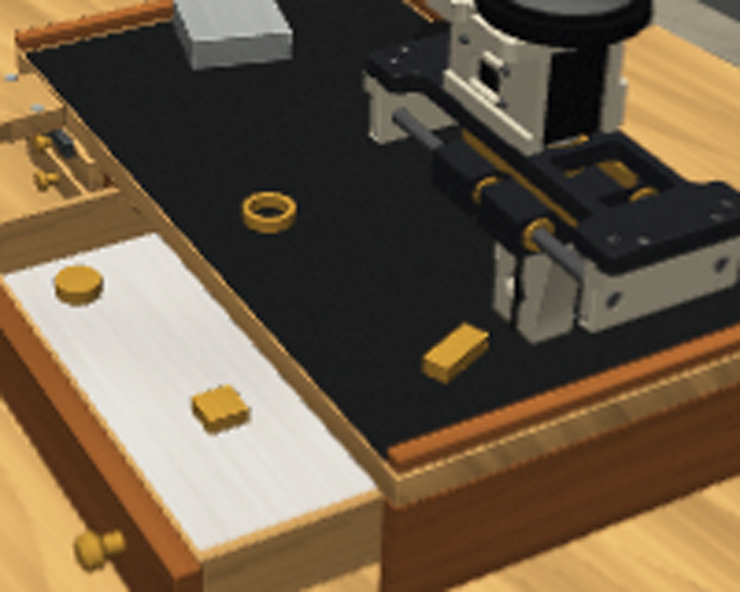

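```bash
python3 -m handwheel '[[[0,0,0.003,0,1],[0,0,0.001,0,1],[-0.004,0,0,0,1],[-0.007,0,0,0,1],[-0.007,0,0,0,1],[-0.007,0,0,0,1],[-0.007,0,0,0,1],[-0.007,0,0,0,1],[-0.006,0,0,0,1],[-0.006,0,0,0,1],[-0.005,0,0,0,1],[0,0,0,0,1]]]'
python3 -c "
from h import *;st();t=snap('side')
x0,y0=(200,170)
cv2.imwrite(f'pics/sd9.png',cv2.resize(t['color'][y0:y0+160,x0:x0+200,::-1],None,fx=3.7,fy=3.7,interpolation=cv2.INTER_CUBIC))
"
```

```text
clock: 13.07
tool_pos: [0.5863, -0.0731, 0.1017]
orientation: [-180.0, 0.0, -8.1]
force: [-1.3, 0.2, 1.1]
opening: 0.0005
t 13.07 bench [ 0.0516 -0.1099] z 0.1017 rpy [-1.7999e+02  2.0000e-02 -8.1200e+00] F [-1.3  0.2  1.1] open 0.0005
```

View pics/sd9.png

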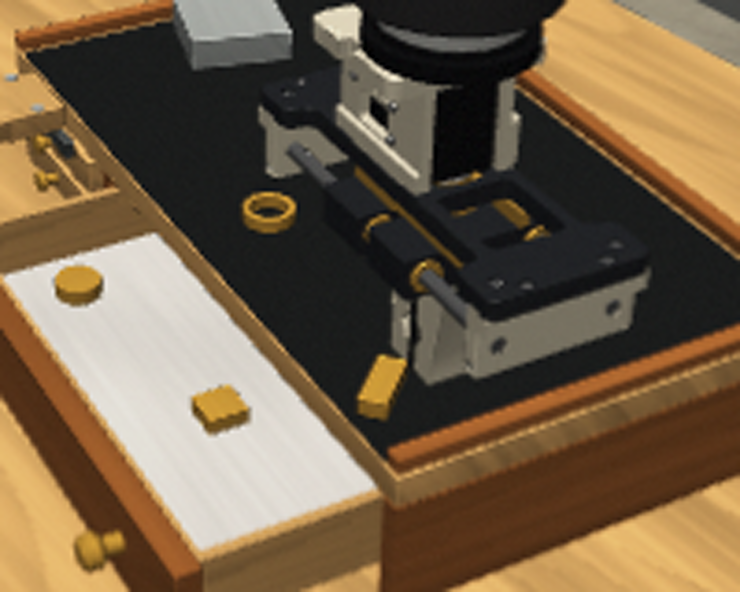

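```bash
python3 - <<'E'
from h import *
t=snap('side'); f=lambda x,y:(200+x/3.7,170+y/3.7)
for p in [(385,355),(405,362),(388,405),(360,397)]: print('bar',tob(atz(t,f(*p),.09)))
for p in [(380,490),(205,562)]: print('rwall inner/top',tob(atz(t,f(*p),.052)))
for p in [(205,548),(378,487)]: print('rwall floor',tob(atz(t,f(*p),.018)))
E
```

```text
bar [ 0.03316752 -0.10303852]
bar [ 0.03852257 -0.11168812]
bar [ 0.01579753 -0.1346524 ]
bar [ 0.00772773 -0.12413794]
rwall inner/top [ 0.00761284 -0.14451687]
rwall inner/top [-0.08145485 -0.14970558]
rwall floor [-0.06170503 -0.10910147]
rwall floor [ 0.02892412 -0.10948022]
```

```bash
python3 -m handwheel '[[[0.002,0,0,0.1,1],[0.001,0,0,0.1,1],[0,0,0,0.1,1],[-0.003,0,0,0,1],[-0.004,0,0,0,1],[-0.004,0,0,0,1],[-0.004,0,0,0,1],[-0.004,0,0,0,1],[-0.004,0,0,0,1],[0,0,0,0,1]]]'
python3 -c "
from h import *;st();t=snap('side')
x0,y0=(200,170)
cv2.imwrite(f'pics/sd10.png',cv2.resize(t['color'][y0:y0+160,x0:x0+200,::-1],None,fx=3.7,fy=3.7,interpolation=cv2.INTER_CUBIC))
"
```

```text
clock: 14.0
tool_pos: [0.5687, -0.0636, 0.1017]
orientation: [-180.0, 0.0, -25.3]
force: [0.2, -1.1, 0.5]
opening: 0.0003
t 14.0 bench [ 0.0327 -0.103 ] z 0.1017 rpy [-1.800e+02  2.000e-02 -2.527e+01] F [ 0.2 -1.1  0.5] open 0.0003
```

View pics/sd10.png

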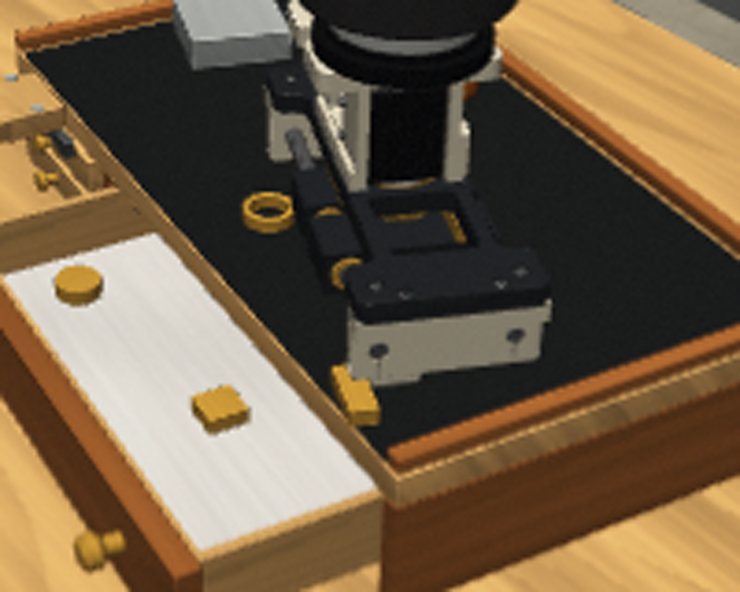

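```bash
python3 - <<'E'
from h import *
t=snap('side'); f=lambda x,y:(200+x/3.7,170+y/3.7)
for p in [(335,367),(350,366),(378,404),(362,412)]: print('bar',tob(atz(t,f(*p),.09)))
E
python3 - <<'E'
from h import *
s=snap('scene'); x0,y0=150,100
cv2.imwrite(f'pics/sc10.png',cv2.resize(s['color'][y0:y0+160,x0:x0+200,::-1],None,fx=3.7,fy=3.7,interpolation=cv2.INTER_CUBIC))
E
```

```text
bar [ 0.00861099 -0.1003016 ]
bar [ 0.01497227 -0.10277546]
bar [ 0.01226264 -0.13202548]
bar [ 0.00323427 -0.13357651]
```

View pics/sc10.png

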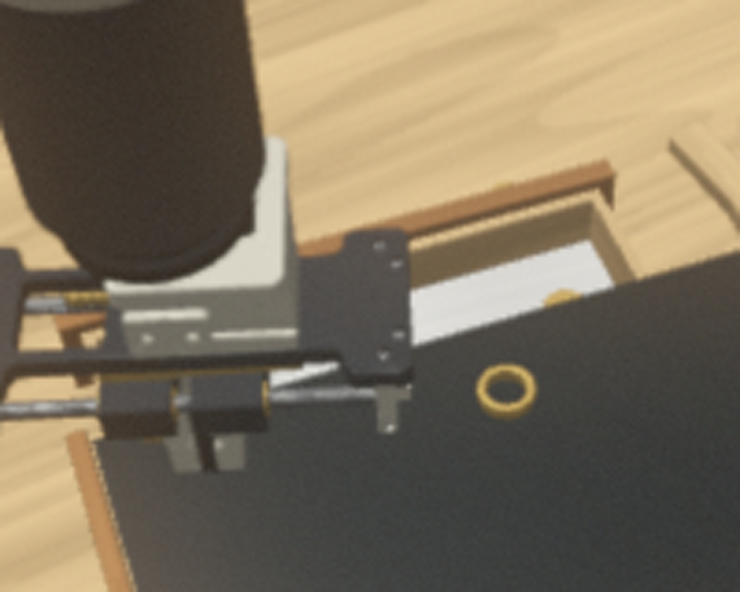

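```bash
python3 -m handwheel '[[[0.006,0,0,0,1],[0,0.004,0,-0.1,1],[0,0.005,0,-0.1,1],[0,0.003,0,0,1],[-0.005,0,0,0,1],[-0.005,0,0,0,1],[-0.003,-0.0005,0,0,1],[-0.004,-0.001,0,0,1],[-0.004,-0.001,0,0,1],[-0.004,-0.001,0,0,1],[-0.004,-0.001,0,0,1],[-0.003,0,0,0,1],[0,0,0,0,1]]]'
python3 -c "
from h import *;st();t=snap('side')
x0,y0=(200,170)
cv2.imwrite(f'pics/sd11.png',cv2.resize(t['color'][y0:y0+160,x0:x0+200,::-1],None,fx=3.7,fy=3.7,interpolation=cv2.INTER_CUBIC))
"
```

```text
clock: 15.23
tool_pos: [0.5402, -0.0654, 0.1016]
orientation: [-180.0, 0.0, -13.8]
force: [0.9, -0.7, -0.1]
opening: 0.0005
t 15.23 bench [ 0.0048 -0.1088] z 0.1016 rpy [-1.800e+02  1.000e-02 -1.384e+01] F [ 0.9 -0.7 -0.1] open 0.0005
```

View pics/sd11.png

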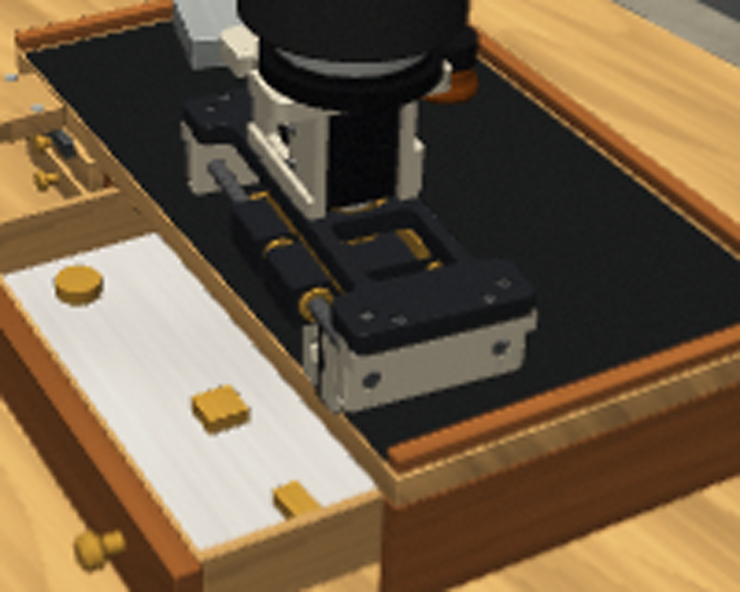

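```bash
python3 -m handwheel '[[[0.003,0,-0.01,0,1],[0,0,-0.015,-0.05,1],[0,0,-0.02,-0.05,1],[0,0,-0.015,0,1],[-0.01,-0.01,0,0,1],[-0.015,-0.015,0,0,1],[-0.02,-0.016,0,0,1],[-0.02,-0.016,0,0,1],[-0.02,-0.016,0,0,1],[-0.02,-0.016,0,0,1],[-0.017,-0.01,0,0,1],[-0.01,-0.006,0,0,1],[0,0,0,0,1],[0,0,0,0,1]]]'
python3 -c "
from h import *;st();t=snap('side','sdfull12.png')
s=snap('scene')
for n,s in (('sc12',s),('sd12',t)):
    x0,y0=(150,100) if n=='sc12' else (160,130)
    cv2.imwrite(f'pics/{n}.png',cv2.resize(s['color'][y0:y0+220,x0:x0+290,::-1],None,fx=2.7,fy=2.7,interpolation=cv2.INTER_CUBIC))
print([(r['xy'],r['conf'],tob(atz(t,r['xy'],.06))) for r in place_of('drawer_front',t)[:2]])
"
```

```text
clock: 16.45
tool_pos: [0.4281, 0.0566, 0.162]
orientation: [-180.0, -0.0, -8.0]
force: [-0.1, 0.6, -0.4]
opening: 0.0004
t 16.45 bench [-0.1234 -0.0039] z 0.162 rpy [-1.7997e+02 -5.0000e-02 -8.0300e+00] F [-0.1  0.6 -0.4] open 0.0004
[([209.5, 272.6], 0.84, array([-0.10153266, -0.01057228])), ([263.4, 182.2], 0.59, array([0.13397495, 0.24427387]))]
```

View pics/sd12.png

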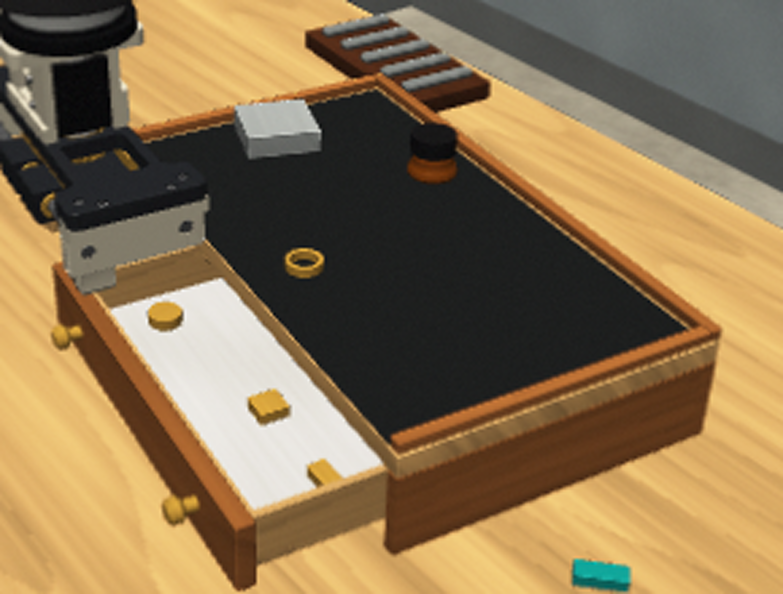

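View pics/sc12.png

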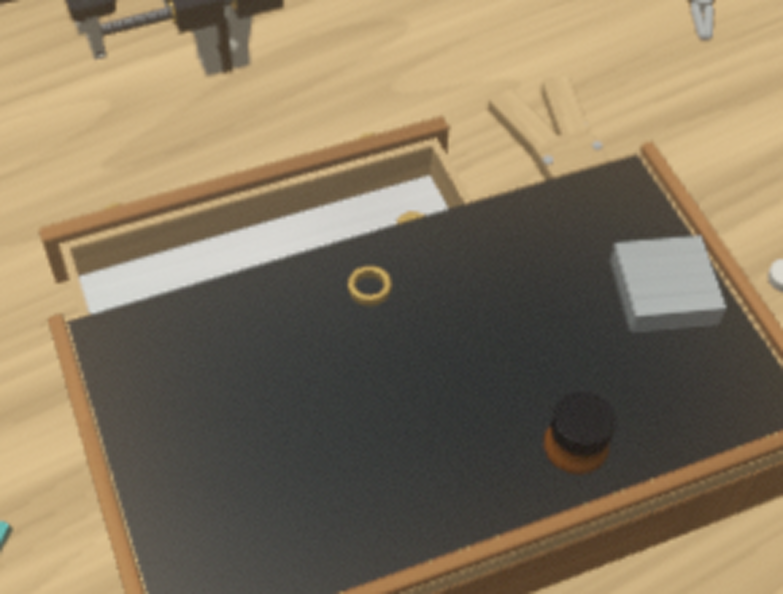

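```bash
python3 -m handwheel '[[[-0.003,0.002,0.005,0,1],[-0.003,0.001,0.01,0,1],[0,0,0.015,0,1],[0,0,0.015,0,1],[0,0,0.015,0,1],[0,0,0.015,0,1],[0,0,0.012,0,1],[0,0,0.01,0,1],[0,0,0.006,0,1],[0,0,0,0,1],[0,0,0,0,1]]]'
python3 -c "
from h import *;st();t=snap('side')
x0,y0=(120,130)
cv2.imwrite(f'pics/sd13.png',cv2.resize(t['color'][y0:y0+220,x0:x0+290,::-1],None,fx=2.7,fy=2.7,interpolation=cv2.INTER_CUBIC))
"
```

```text
clock: 17.52
tool_pos: [0.4215, 0.0536, 0.0583]
orientation: [180.0, 0.0, -8.2]
force: [0.1, 1.1, 0.3]
opening: 0.0001
t 17.52 bench [-0.1296 -0.0077] z 0.0583 rpy [ 1.7995e+02  4.0000e-02 -8.1500e+00] F [0.1 1.1 0.3] open 0.0001
```

View pics/sd13.png

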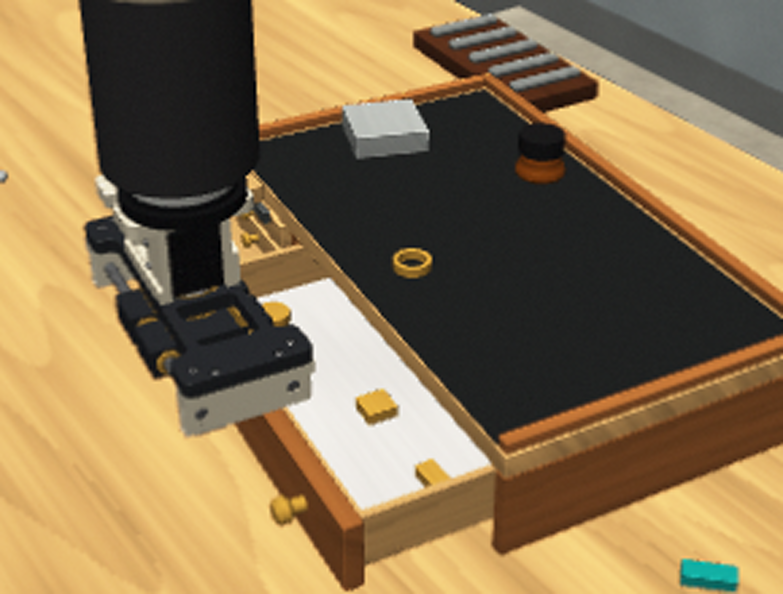

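```bash
python3 -m handwheel '[[[0.003,0,0,0,1],[0.004,0,0,0,1],[0.004,0,0,0,1],[0.005,0,0,0,1],[0.005,0,0,0,1],[0.006,0,0,0,1],[0.006,0,0,0,1],[0.006,0,0,0,1],[0.006,0,0,0,1],[0.006,0,0,0,1],[0.006,0,0,0,1],[0.006,0,0,0,1],[0.006,0,0,0,1],[0.005,0,0,0,1],[0.005,0,0,0,1],[0.004,0,0,0,1],[0.003,0,0,0,1],[0,0,0,0,1]]]'
python3 -c "
from h import *;st();t=snap('side')
x0,y0=(120,130)
cv2.imwrite(f'pics/sd14.png',cv2.resize(t['color'][y0:y0+220,x0:x0+290,::-1],None,fx=2.7,fy=2.7,interpolation=cv2.INTER_CUBIC))
"
```

```text
clock: 19.07
tool_pos: [0.5075, 0.0419, 0.0586]
orientation: [-180.0, -0.0, -8.1]
force: [0.2, 0.1, -0.3]
opening: 0.0004
t 19.07 bench [-0.0427 -0.0072] z 0.0586 rpy [-1.7999e+02 -4.0000e-02 -8.1300e+00] F [ 0.2  0.1 -0.3] open 0.0004
```

View pics/sd14.png

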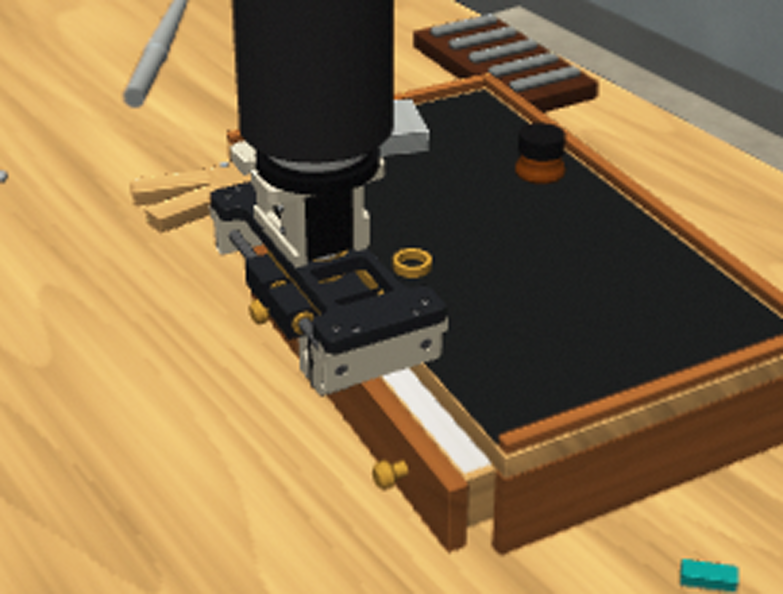

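```bash
python3 -m handwheel '[[[0.004,0,0,0,1],[0.005,0,0,0,1],[0.004,0,0,0,1],[0.002,0,0,0,1],[0,0,0,0,1]]]'
python3 -c "
from h import *;st();t=snap('side')
x0,y0=(120,130)
cv2.imwrite(f'pics/sd15.png',cv2.resize(t['color'][y0:y0+220,x0:x0+290,::-1],None,fx=2.7,fy=2.7,interpolation=cv2.INTER_CUBIC))
"
python3 -m handwheel '[[[0.001,0,0,0,1],[0.001,0,0,0,1],[0,0,0,0,1]]]'
```

```text
clock: 19.53
tool_pos: [0.5223, 0.0398, 0.0586]
orientation: [-180.0, -0.0, -8.1]
force: [0.5, -0.4, 0.3]
opening: 0.0006
t 19.53 bench [-0.0278 -0.0072] z 0.0586 rpy [-1.7999e+02 -3.0000e-02 -8.1300e+00] F [ 0.5 -0.4  0.3] open 0.0006
clock: 19.83
tool_pos: [0.5236, 0.0395, 0.0586]
orientation: [-180.0, -0.0, -8.1]
force: [-1.2, 0.5, 0.2]
opening: 0.0006
```

View pics/sd15.png

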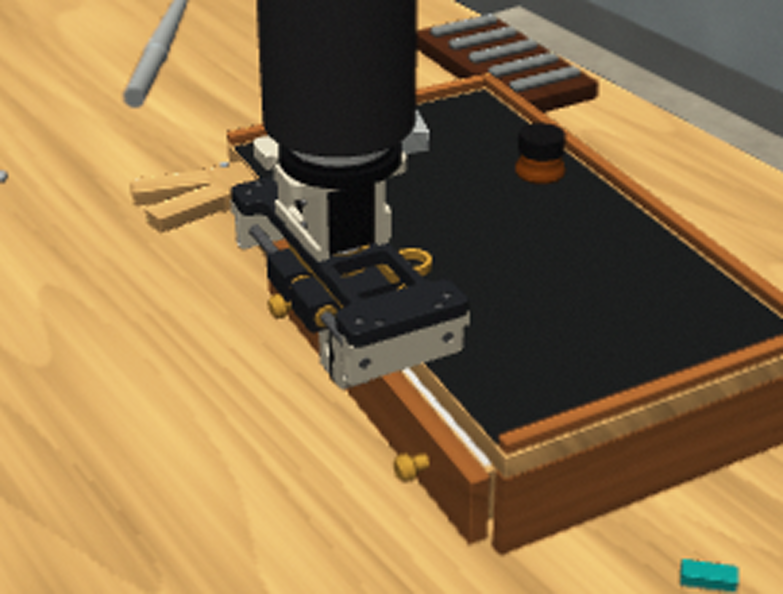

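```bash
python3 -m handwheel '[[[0.001,0,0,0,1],[0.001,0,0,0,1],[0.001,0,0,0,1],[0,0,0,0,1]]]'; python3 -c "
from h import *;st()"
```

```text
clock: 20.17
tool_pos: [0.5257, 0.039, 0.0584]
orientation: [180.0, 0.1, -8.1]
force: [-5.5, 2.5, 2.2]
opening: 0.0006
t 20.17 bench [-0.0243 -0.0075] z 0.0584 rpy [ 1.7998e+02  9.0000e-02 -8.1400e+00] F [-5.5  2.5  2.2] open 0.0006
```

```bash
python3 -m handwheel '[[[0.001,0,0,0,1],[0,0,0,0,1]]]'; python3 -m handwheel '[[[0.001,0,0,0,1],[0,0,0,0,1]]]';python3 -c "
from h import *;st();t=snap('side')
x0,y0=(180,180)
cv2.imwrite(f'pics/sd16.png',cv2.resize(t['color'][y0:y0+160,x0:x0+200,::-1],None,fx=3.7,fy=3.7,interpolation=cv2.INTER_CUBIC))"
```

```text
clock: 20.33
tool_pos: [0.5257, 0.0389, 0.0582]
orientation: [180.0, 0.2, -8.2]
force: [-8.2, 5.0, 4.6]
opening: 0.0003
clock: 20.5
tool_pos: [0.5257, 0.0387, 0.0581]
orientation: [179.9, 0.3, -8.2]
force: [-12.3, 6.0, 7.5]
opening: 0.0003
t 20.5 bench [-0.0243 -0.0078] z 0.0581 rpy [179.93   0.27  -8.16] F [-12.3   6.    7.5] open 0.0003
```

View pics/sd16.png

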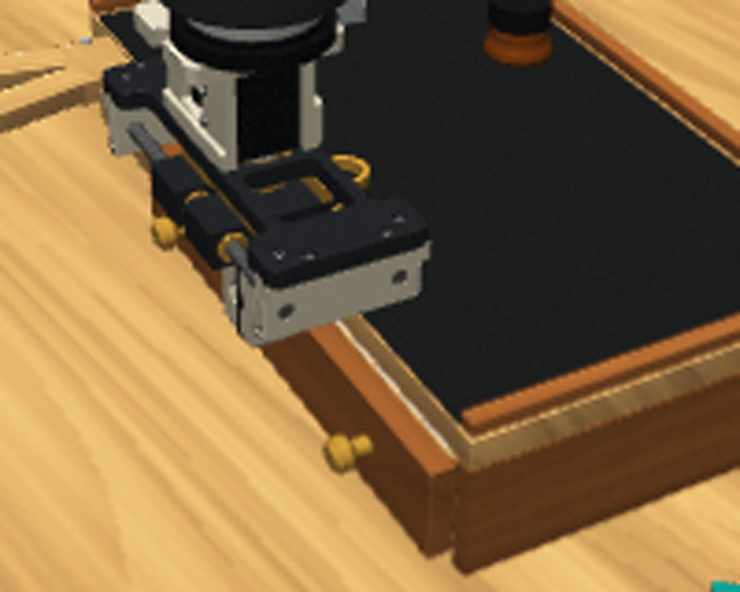

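```bash
python3 - <<'E'
from h import *
t=snap('side'); f=lambda x,y:(180+x/3.7,180+y/3.7)
for n,p,z in [('front top R',(430,475),.06),('back top R',(455,463),.06),('bench corner top',(465,432),.08),('bench corner batten',(462,412),.09),('bench corner bottom',(462,572),.0),('panel bottom front',(428,555),.008),('panel bottom back',(452,545),.008),('bench front bottom z8',(460,555),.008)]:
    print(n,tob(atz(t,f(*p),z)))
im=t['color'][:,:,::-1].copy()
x0,y0=230,260
cv2.imwrite('pics/z16.png',cv2.resize(im[y0:y0+80,x0:x0+100],None,fx=7.5,fy=7.5,interpolation=cv2.INTER_CUBIC))
s=snap('scene'); x0,y0=150,130
cv2.imwrite('pics/z16s.png',cv2.resize(s['color'][y0:y0+120,x0:x0+160,::-1],None,fx=4.8,fy=4.8,interpolation=cv2.INTER_CUBIC))
E
```

```text
front top R [-0.01379886 -0.15968802]
back top R [-0.00029525 -0.15804483]
bench corner top [ 0.00133673 -0.16208637]
bench corner batten [ 0.00048468 -0.16019652]
bench corner bottom [ 0.00190706 -0.1652357 ]
panel bottom front [-0.01058031 -0.15580627]
panel bottom back [ 0.00218906 -0.15533209]
bench front bottom z8 [ 0.00211843 -0.16247586]
```

View pics/z16.png

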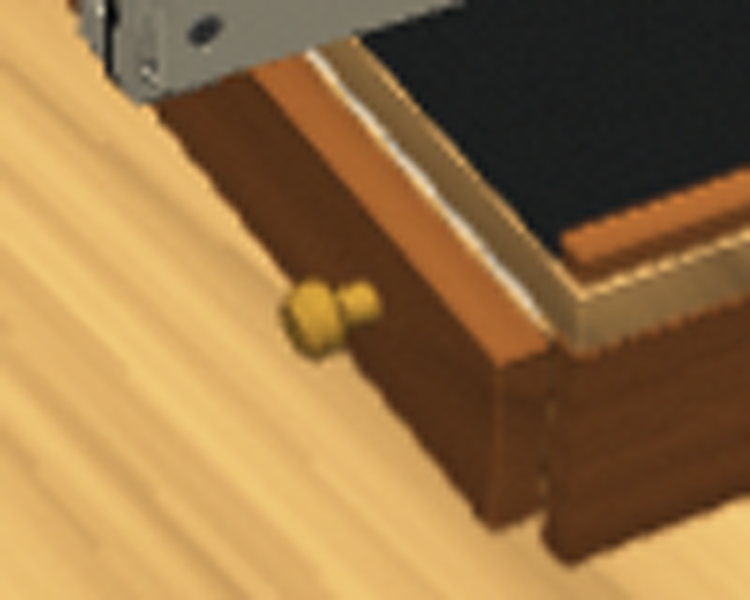

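View pics/z16s.png

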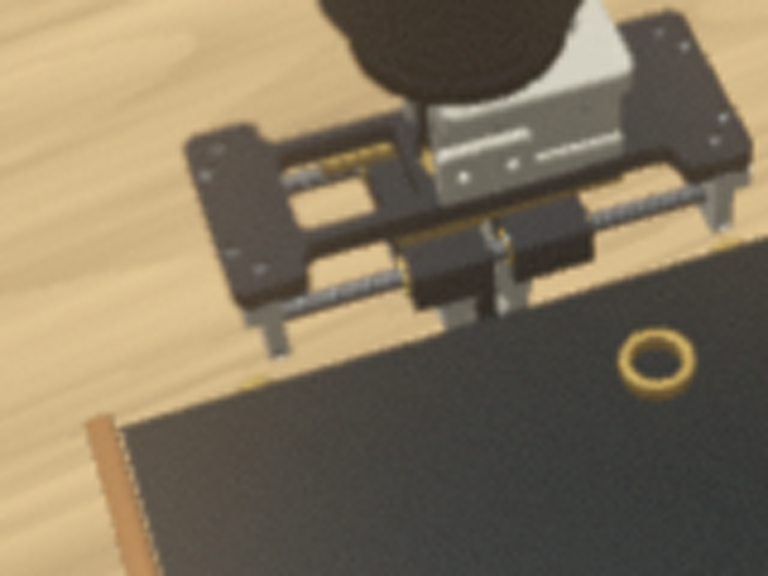

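```bash
python3 -m handwheel '[[[0.001,0,0,0,1],[0.001,0,0,0,1],[0,0,0,0,1],[0,0,0,0,1]]]';python3 -c "
from h import *;st()"
```

```text
clock: 20.98
tool_pos: [0.5257, 0.0383, 0.0578]
orientation: [179.9, 0.4, -8.2]
force: [-19.4, 9.7, 12.7]
opening: 0.0006
t 20.98 bench [-0.0242 -0.0081] z 0.0578 rpy [179.89   0.45  -8.19] F [-19.4   9.7  12.7] open 0.0006
```

```bash
python3 -m handwheel '[[[-0.002,0,0,0,1],[-0.003,0,0,0,1],[-0.005,0,0,0,1],[-0.01,0,0,0,1],[-0.015,0,0,0,1],[-0.015,0,0,0,1],[-0.015,0,0,0,1],[-0.01,0,-0.01,0,1],[0,0,-0.02,0,1],[0,0,-0.025,0,1],[0,0,-0.025,0,1],[0,0,-0.025,0,1],[0,-0.02,-0.025,0,1],[0,-0.03,-0.025,0,1],[0,-0.035,-0.02,0,1],[0,-0.035,-0.01,0,1],[0,-0.035,0,0,1],[0,-0.03,0,0,1],[0,-0.02,0,0,1],[0,0,0,0,1]]]'
python3 - <<'E'
from h import *
st();t=snap('side'); s=snap('scene')
for n,s in (('sc17',s),('sd17',t)):
    x0,y0=(150,100) if n=='sc17' else (160,130)
    cv2.imwrite(f'pics/{n}.png',cv2.resize(s['color'][y0:y0+220,x0:x0+290,::-1],None,fx=2.7,fy=2.7,interpolation=cv2.INTER_CUBIC))
    for k,z in [('ring',.084),('block',.09),('jar',.098)]:
        for r in silhouettes(k,s)[:1]:
            ys,xs=np.nonzero(r['region']); print(n,k,atz(s,(xs.mean(),ys.mean()),z).round(4))
E
```

```text
clock: 22.65
tool_pos: [0.4854, 0.2552, 0.2431]
orientation: [-180.0, -0.0, -8.0]
force: [0.9, -0.2, -0.4]
opening: 0.0006
t 22.65 bench [-0.0948  0.2008] z 0.2431 rpy [-1.7999e+02 -2.0000e-02 -7.9900e+00] F [ 0.9 -0.2 -0.4] open 0.0006
sc17 block [0.7001 0.2449 0.09  ]
sc17 jar [0.7672 0.126  0.098 ]
sd17 ring [0.6016 0.0715 0.084 ]
sd17 block [0.6972 0.2411 0.09  ]
sd17 jar [0.7637 0.1223 0.098 ]
```

View pics/sd17.png

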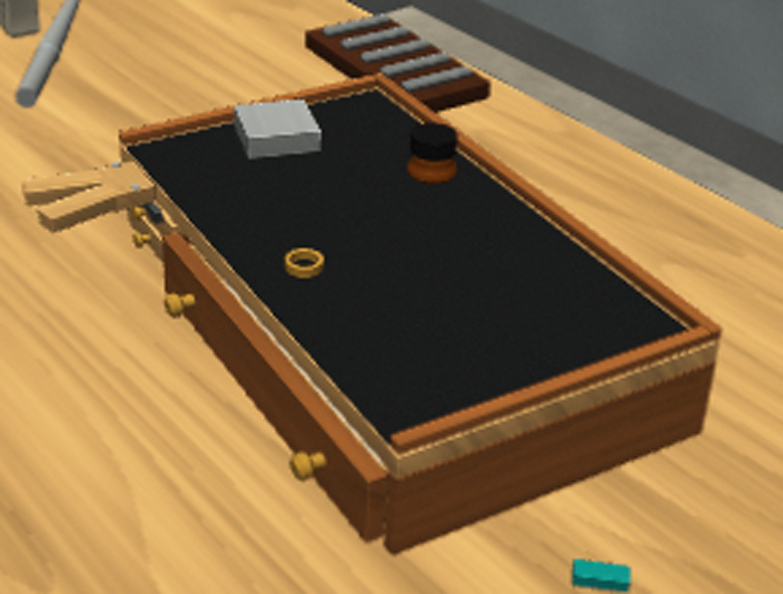

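View pics/sc17.png

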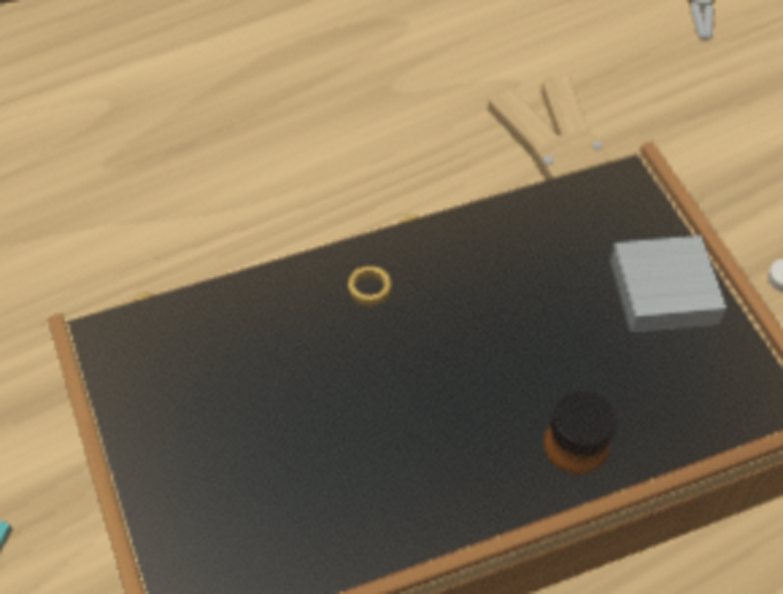

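```bash
python3 -c "
from h import *
st(); print(close_job())"
```

```text
t 23.05 bench [-0.0944  0.1969] z 0.2438 rpy [-1.7998e+02 -1.0000e-02 -8.1800e+00] F [ 0.1 -0.5  0.1] open 0.0005
the job is handed in; nothing more can be done
None
```

I swept the disc, then the square, then the bar off the front edge with closed fingertips, picking none of them up. I then pushed the drawer shut between its knobs and handed the job in at about 23 s.

- **Off-cuts:** pictures taken before the drawer was closed showed all three on the drawer floor. With the drawer shut they can no longer be seen, so I did not check them again.
- **Drawer:** it met a hard stop; the reported wrist force reached about 25 N with no further travel. A picture after I backed off shows the front against the bench. A white sliver about 1 pixel wide still shows along its top edge. I take this to be the 2 mm clearance under the bench top, since the front would not move any further.
- **Ring, block and jar:** the last pictures put them within about 4 mm of where they started, which is about the error of the measurement. The ring was found in only one of the two views in that check, but it is plainly in place in both pictures.
- **Look-alikes:** I did not touch either one. The last pictures show both still on the table; I did not re-measure them.

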